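# Wind the bench slide to its mark and stow the crank

### The arm

A 7-joint arm with a two-finger parallel gripper is mounted at the origin on the work surface. World frame = base frame: x ahead of the robot, y to its left, z up, the work surface at z = 0. Lengths are in mm, angles in rad, forces in N, time in s.
With the tool pointing down it reaches from about 400 to 875 mm from the base axis. Payload 4.4 kg.
Tool frame: the origin (TCP) lies on the centre line of the jaws, within the pads' length; the fingertips stand 17 mm ahead of it and the grasp point (between the pads) lies 2 mm behind it; z points along the fingers, y is the line along which they close (so a half turn about z gives the same grasp; the last joint's range is limited). The gripper opens to 85 mm and grips with 20 to 120 N. Pads are 22 mm wide; open, the fingers measure 114 mm over their backs; the gripper's body (76 mm by 85 mm) begins 54 mm behind the grasp point. The pads swing forward as they close: fully open they stand 13 mm farther back than shut.
Start: joints at [-0.066, 0.628, 0.038, 1.517, -0.027, 0.996, -0.02], TCP at [650.014, 0.027, 248.313] pointing down, gripper open.
Joint ranges: [-3.06, 3.06], [-0.37, 2.12], [-1.25, 1.32], [0.18, 2.47], [-1.1, 4.24], [0.23, 1.98], [-2.94, 2.94]. Speed limits (rad/s): [2.57, 2.57, 3.14, 3.14, 3.14, 3.14, 3.14].

### API

Orientations are given as a rotation vector (axis times angle).
In Python, from bench import * gives the robot as it stands. Calls block until the motion is done:
- move_to(position, orientation): joint-space move of the TCP to a pose.
- move_l(position, orientation=None, v=150): straight line of the TCP; orientation=None keeps the orientation; v is the mean speed in mm/s.
- move_j(angles): joint-space move.
- move_gripper(opening, grasp_force=None): finger opening in mm; grasp_force is the grip in N (None keeps the last); returns when the fingers have stopped.
- pause(seconds).
- inverse_kinematics(position, orientation): joint angles nearest the present ones, or None.
- observe(): the state.
- read_camera(name): name is "scene" or "side" or "wrist"; returns a dict with "image" (420x560x3 uint8, blue, green, red), "intrinsics" (3x3 intrinsics, pixels), "k1" (the pictures are not rectified: a ray, as slopes to the right and down, at radius r is drawn at 1 + k1 r^2 times it, then the intrinsics apply), "world_to_cam" (4x4, takes a point from world to camera coordinates); the wrist camera has in their place "T_tool_cam" (4x4, takes a point from camera to tool coordinates, whose origin is the TCP and whose axes are the flange's). Camera axes: x right, y down, z forward; pixel columns grow to the right and rows downward; lengths in mm; the calibration is good to about 2 mm. A picture is of the moment at which its call begins: read the wrist's pose just before it. There is no depth.
A pose or a line that the arm cannot do raises MotionError and nothing moves.
- job_done(): hands the job in; it is judged then, once.
The state is a dict: "t": time; "joint_pos": joint angles; "qvel": joint speeds; "joint_efforts": joint torques, N m; "ee_pos": TCP position; "tcp_rot": TCP orientation; "wrist_force": force on the tool from outside, world axes, zero at the start; "moment": the same for the moment, N m; "grip_width": finger opening in mm; "finger_force": force on a finger pad.
Only numpy, scipy, OpenCV 4.12 (cv2) and the standard library are available. Lean on these libraries where they do the work, as an engineer would, in place of code of your own. Each camera call takes 0.05 s, during which the arm holds its last target. There are 200 camera calls.

### The job

Set the black selector on the green bench slide to the yellow dot, turning it the shorter way round, then wind the loose crank on its square shaft, keeping it fully on, until the carriage's red pointer stands at the yellow clip. Then pull the crank off and lay it flat in the orange tray, arm down and red grip up, without dropping it, leaving the selector and carriage as set. Do not disturb the oil bottle, the wrench or the vee block.

Things in the scene. Friction and masses are not known exactly. Their poses are not given: they have to be found in the camera images.
- unit: green and steel hand-wound bench slide, 300 x 400 mm, fixed; place and yaw differ. Origin on the bench surface; x points roughly away from the robot, y along the carriage's travel, z up. In its frame (mm): crank housing at y = -100, its face sloping 25 degrees down towards +x; selector deck, top 60 high, x -60 to 60, y 40 to 200; scale bar, top 60 high, at x = 75, y -44 to 44
- selector (a joint): angle (rad) of the selector, a black 52 mm disc with a bar grip; turns endlessly both ways, no stops or clicks, stays where left (0.05 N m). Grows counter-clockwise from above; at 0 its white pointer looks along the unit's +x; starts within 0.25 of 0. The dots lie 50 and 95 degrees to either side of 0, so the shorter way never passes the unit's -x side
- selector_grip (a point): on the selector's vertical axis, 20 mm above the deck; the bar is 14 mm thick, 48 mm long (along its pointer direction) and reaches from 6 to 32 mm above the deck. Its x axis is the pointer's direction
- selector_aim (a point): the point the selector's white pointer aims at: 48 mm from its axis, just above the deck; on the chosen dot's centre when set
- pip_yellow: yellow dot, 14 mm across, 2 mm thick, flat on the deck, its centre 48 mm from the selector's axis; which of the four dot places it has differs each time
- pip_white: white dot, the same
- pip_blue: blue dot, the same
- pip_red: red dot, the same
- shaft (a joint): angle (rad) of the square crank shaft, 0 at the start, positive counter-clockwise seen from the crank's end; stiff (about 0.12 N m), stays where left. It drives the carriage 10 mm a full turn, counter-clockwise towards the unit's +y; 2.4 to 3.4 turns are needed
- shaft_seat (a point): on the shaft's axis, top of its 34 mm round collar, on which the crank's underside rests. Its z axis is the shaft's axis, which leans 25 degrees from vertical towards the unit's +x (away from the robot). The 14 mm square end stands 20 mm above this point
- crank: loose steel crank, 0.25 to 0.47 kg, seated on the shaft at the start, arm pointing to the robot. Origin: centre of the hub's underside; z along the shaft, outwards. Hub 26 x 26 mm (sides along x, y), 48 tall, with a 15.2 mm square socket 22 deep from below; arm along -x, 18 wide, 9 thick, flush with the underside, to 66 mm from the hub's axis. Held only by fit and gravity; heavier on the grip's side
- crank_knob (a point): middle of the red round grip, 36 mm above the crank's underside, 55 mm from the hub's axis (crank -x). The grip is 20 mm across, reaches from 11 to 57 mm above the underside, and spins freely on its pin, parallel to the shaft
- crank_hub (a point): on the hub's axis, 36 mm above its underside (12 mm below the hub's top): where to take the hub to pull it off
- carriage (a joint): travel of the steel carriage (m) along the unit's y, 0 at the start. It is 90 x 110 mm, its top 60 mm above the bench, centred at x = 142 mm of the unit; two ribs on it reach 74 mm
- carriage_pointer (a point): tip of the red pointer on the carriage's near side (-x of the unit), over the edge of the scale bar
- clip_yellow: yellow clip, 22 x 12 x 14 mm, fixed on the scale bar 24 to 34 mm to one side of the pointer's start (which side differs). Its axes are parallel to the unit's; the pointer is at the mark when level with the clip's middle fin along y (within 2.5 mm)
- clip_grey: dark clip of the same form on the other side; not the target
- tray: orange open tray, 190 (x) x 150 (y) x 30 mm, walls 4 mm, floor 4 mm, heavy. Origin at the centre of its underside
- oil: yellow oil bottle, 52 mm across, 150 mm tall, standing; leave alone
- wrench: steel wrench lying on the bench; leave alone
- vee: steel vee block, 60 x 40 x 34 mm, on the bench before the slide; leave alone
Not all that is in view belongs to the job. Leave any purple or turquoise look-alike of the crank alone.

How it is judged (in metres and radians):
On the way, in this order (a step that is already met when the one before it is completed fails the run):
1. the selector points at the yellow dot (horizontal distance between selector_aim and pip_yellow below 0.008 m), for 0.2 s.
2. the carriage's pointer is level with the yellow clip, the crank still fully on its shaft (y of carriage_pointer in the frame of clip_yellow between -0.0025 and 0.0025 m and distance between crank and shaft_seat below 0.006 m and horizontal distance between selector_aim and pip_yellow below 0.008 m), for 0.2 s.
3. the crank is in the tray (x of crank_hub in the frame of tray between -0.09 and 0.09 m and y of crank_hub in the frame of tray between -0.07 and 0.07 m and x of crank_knob in the frame of tray between -0.09 and 0.09 m and y of crank_knob in the frame of tray between -0.07 and 0.07 m and height (world z) of crank below 0.012 m and angle between crank's own z axis and vertical below 0.17 rad), for 0.2 s.
At the end, for the whole second after the job is handed in: Selector aim within 8 mm of the yellow dot's centre; pointer within 2.5 mm of the yellow clip along the scale; crank at rest in the tray, level within 10 degrees, underside within 12 mm of bench height, hub and grip inside the walls; bottle, wrench and vee block within 30 mm of their start (all of step 3 and horizontal distance between selector_aim and pip_yellow below 0.008 m and y of carriage_pointer in the frame of clip_yellow between -0.0025 and 0.0025 m and linear speed of crank below 0.02 m/s and distance of each of oil, wrench, vee from where it was at the start of the episode below 0.03 m); the robot touches nothing.
It fails at once if the selector is turned past the far side, the long way round (value of joint selector above 2.5 rad or value of joint selector below -2.5 rad).
It fails at once if the crank is dropped or flung (faster than 1.2 m/s) (linear speed of crank above 1.2 m/s).
It fails at once if the oil bottle, wrench or vee block is moved by 30 mm or more (distance of any of oil, wrench, vee from where it was at the start of the episode above 0.03 m).
It also fails if it takes over 72 s, if anything falls off the work surface, if the arm or the gripper's body presses on something with over 40 N, if the wrist force passes 120 N, or if a joint passes its speed limit or range.

## Working session

There is one attempt and no reset: what is moved stays moved. The work goes in short steps, each a Python script; the robot and the scene stay as the last script left them, time stands still between calls to the robot, and variables do not carry over. Pictures are saved under pics/ and viewed, at most 12 in all, crops included, and the job is handed in when it is done.

```bash
mkdir -p pics; ls; python3 - <<'E'
from bench import *
import cv2,numpy as np
for n in ("scene","side"):
    c=read_camera(n); cv2.imwrite(f"pics/{n}0.png",c["image"]); np.savez(f"{n}0.npz",**{k:c[k] for k in c})
    print(n,c["intrinsics"],c["k1"],c["world_to_cam"])
E
```

```text
pics
scene [[379.74659344   0.         278.42670317]
 [  0.         379.74659344 213.36812745]
 [  0.           0.           1.        ]] -0.09089053312532981 [[-7.80562702e-03  9.99967661e-01  1.93652215e-03  2.89983179e+01]
 [ 8.13414341e-01  7.47580303e-03 -5.81636675e-01 -4.14039308e+02]
 [-5.81632343e-01 -2.96484406e-03 -8.13446389e-01  1.69292644e+03]
 [ 0.00000000e+00  0.00000000e+00  0.00000000e+00  1.00000000e+00]]
side [[433.61216672   0.         277.33194335]
 [  0.         433.61216672 212.8762531 ]
 [  0.           0.           1.        ]] -0.09754052718943422 [[-9.21529013e-01 -3.88308256e-01  9.88334072e-04  5.19526827e+02]
 [-2.14912366e-01  5.07904572e-01 -8.34173615e-01  2.42098547e+02]
 [ 3.23414522e-01 -7.68927593e-01 -5.51501045e-01  1.22819849e+03]
 [ 0.00000000e+00  0.00000000e+00  0.00000000e+00  1.00000000e+00]]
```

View pics/scene0.png

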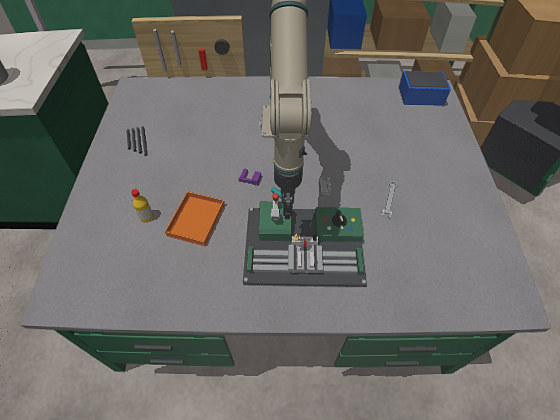

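View pics/side0.png

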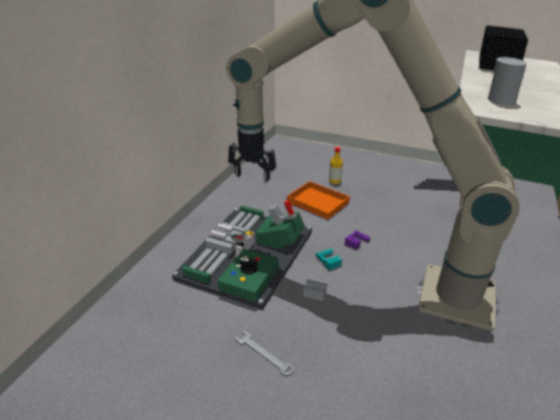

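The scene shows the slide around px (305,245), selector at (340,219), crank grip red at (276,199), tray at (195,218), vee near (325,185), and wrench at (390,198). The clips are near (296,238). Next I'll write helpers and take a closer wrist view.

```bash
cat > h.py <<'E'
from bench import *
import cv2, numpy as np
from scipy.spatial.transform import Rotation as R
def snap(n):
    o=observe(); c=read_camera(n)
    if n=="wrist":
        T=np.eye(4); T[:3,:3]=R.from_rotvec(o["tcp_rot"]).as_matrix(); T[:3,3]=o["ee_pos"]
        c["c2w"]=T@np.array(c["T_tool_cam"])
    else: c["c2w"]=np.linalg.inv(c["world_to_cam"])
    return c
def ray(c,px):
    K=c["intrinsics"]; d=np.array([(px[0]-K[0,2])/K[0,0],(px[1]-K[1,2])/K[1,1]]); u=d.copy()
    for _ in range(20): u=d/(1+c["k1"]*(u@u))
    return c["c2w"][:3,3], c["c2w"][:3,:3]@np.array([u[0],u[1],1])
def onz(c,px,z):
    o,d=ray(c,px); return o+d*(z-o[2])/d[2]
def proj(c,P):
    p=np.linalg.inv(c["c2w"])@np.append(P,1); u=p[:2]/p[2]; u=u*(1+c["k1"]*(u@u)); K=c["intrinsics"]
    return np.array([K[0,0]*u[0]+K[0,2],K[1,1]*u[1]+K[1,2]])
def tri(c1,p1,c2,p2):
    o1,d1=ray(c1,p1);o2,d2=ray(c2,p2)
    s=np.linalg.lstsq(np.stack([d1,-d2],1),o2-o1,rcond=None)[0]
    a,b=o1+d1*s[0],o2+d2*s[1]; return (a+b)/2, np.linalg.norm(a-b)
def blobs(img,lo,hi,amin=8):
    h=cv2.cvtColor(img,cv2.COLOR_BGR2HSV)
    m=cv2.inRange(h,np.array(lo),np.array(hi))
    n,_,st,ce=cv2.connectedComponentsWithStats(m)
    return [(tuple(ce[i].round(1)),int(st[i,4]),tuple(st[i,:4])) for i in range(1,n) if st[i,4]>=amin], m
E
python3 - <<'E'
from h import *
c=snap("scene")
for n,p,z in [("nl",(249,209),8),("nr",(367,208),8),("fr",(366,285),8),("fl",(244,285),8),("sel",(340,219),80),("knob",(276,199),120),("vee",(325,185),20),("wr",(390,198),3),("oil",(145,217),10),("teal",(275,190),5)]:
    print(n,onz(c,p,z).round(0))
b,m=blobs(c["image"],(5,180,120),(15,255,255),200)
for x in b:
    print(x)
k=cv2.findContours(m,cv2.RETR_EXTERNAL,cv2.CHAIN_APPROX_SIMPLE)[0]
k=max(k,key=cv2.contourArea); bp=cv2.boxPoints(cv2.minAreaRect(np.float32([onz(c,q[0],15)[:2] for q in k])))
print(cv2.minAreaRect(np.float32([onz(c,q[0],15)[:2] for q in k])))
w=snap("wrist"); cv2.imwrite("pics/w0.png",w["image"]); print(w["c2w"].round(3),w["intrinsics"],w["k1"])
E
```

```text
nl [ 496. -134.    8.]
nr [487. 303.   8.]
fr [798. 261.   8.]
fl [ 800. -134.    8.]
sel [588. 184.  80.]
knob [535. -33. 120.]
vee [388. 152.  20.]
wr [435. 400.   3.]
oil [ 537. -513.   10.]
teal [403. -39.   5.]
((np.float64(195.3), np.float64(218.8)), 1443, (np.int32(165), np.int32(196), np.int32(58), np.int32(46)))
((532.5234375, -329.5630187988281), (149.56211853027344, 190.0926971435547), 73.91670989990234)
[[ 1.00000e+00  1.00000e-03 -1.00000e-03  6.49496e+02]
 [ 1.00000e-03 -9.56000e-01 -2.94000e-01  7.28110e+01]
 [-1.00000e-03  2.94000e-01 -9.56000e-01  3.73195e+02]
 [ 0.00000e+00  0.00000e+00  0.00000e+00  1.00000e+00]] [[369.81830518   0.         284.17448752]
 [  0.         369.81830518 207.49421498]
 [  0.           0.           1.        ]] 0.006472633424958837
```

View pics/w0.png

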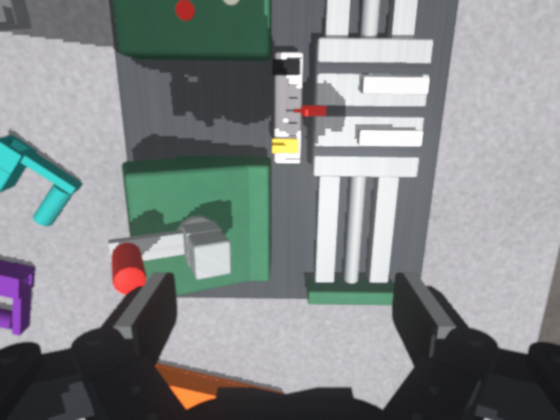

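The wrist view shows the red pointer tip at (302,111), yellow clip at (285,146) on the -y side, crank hub top at (212,252), red grip at (127,265), and the tray at the bottom. I'll go higher to measure the whole unit.

```bash
python3 - <<'E'
from h import *
o=observe(); print(o["tcp_rot"])
for z in (400,370,340,300):
    try: move_to([620,120,z],o["tcp_rot"]); break
    except MotionError as e: print(e)
w=snap("wrist"); cv2.imwrite("pics/w1.png",w["image"]); import pickle; pickle.dump(w,open("w1.pkl","wb"))
print(observe()["ee_pos"],observe()["t"])
for n,lo,hi,z in [("yel",(22,150,120),(34,255,255),62),("red",(0,170,100),(4,255,255),62),("blue",(100,150,80),(125,255,255),62),("white",(0,0,200),(180,40,255),62)]:
    for b in blobs(w["image"],lo,hi,15)[0]: print(n,b[0],b[1],onz(w,b[0],z).round(1))
E
```

```text
[-2.22092434e+00 -2.22081884e+00  1.22048680e-03]
[619.67059269 117.79302804 397.9481282 ] 1.05
yel (np.float64(246.8), np.float64(59.1)) 111 [575.3 228.9  62. ]
yel (np.float64(304.3), np.float64(219.6)) 24 [645.2  31.6  62. ]
red (np.float64(248.3), np.float64(141.7)) 62 [574.2 133.7  62. ]
red (np.float64(223.9), np.float64(309.4)) 177 [ 532.4 -104.2   62. ]
blue (np.float64(276.6), np.float64(69.5)) 118 [609.9 217.5  62. ]
white (np.float64(304.8), np.float64(14.6)) 27 [642.  275.3  62. ]
white (np.float64(422.1), np.float64(44.3)) 67 [777.  244.4  62. ]
white (np.float64(538.7), np.float64(54.0)) 28 [912.2 233.6  62. ]
white (np.float64(343.2), np.float64(104.7)) 1226 [689.7 177.8  62. ]
white (np.float64(365.0), np.float64(105.1)) 550 [716.  177.3  62. ]
white (np.float64(386.4), np.float64(105.2)) 1203 [741.7 177.1  62. ]
white (np.float64(535.4), np.float64(71.1)) 33 [912.2 215.1  62. ]
white (np.float64(130.7), np.float64(73.3)) 17 [438.4 213.3  62. ]
white (np.float64(275.9), np.float64(96.2)) 49 [608.8 187.6  62. ]
white (np.float64(258.9), np.float64(100.1)) 83 [588.4 183
[... 481 characters left out ...]
7  62. ]
white (np.float64(516.7), np.float64(177.5)) 91 [914.1  88.2  62. ]
white (np.float64(309.8), np.float64(196.3)) 583 [651.9  63.5  62. ]
white (np.float64(361.3), np.float64(187.5)) 1047 [717.8  75.2  62. ]
white (np.float64(503.1), np.float64(253.5)) 801 [915.2 -16.9  62. ]
white (np.float64(359.8), np.float64(211.9)) 993 [717.8  42.3  62. ]
white (np.float64(309.2), np.float64(226.9)) 81 [651.9  21.3  62. ]
white (np.float64(354.5), np.float64(258.7)) 2639 [714.6 -24.9  62. ]
white (np.float64(237.0), np.float64(286.2)) 182 [552.5 -67.1  62. ]
white (np.float64(267.4), np.float64(296.2)) 293 [594.9 -82.9  62. ]
white (np.float64(209.7), np.float64(310.4)) 19 [ 512.  -105.9   62. ]
```

View pics/w1.png

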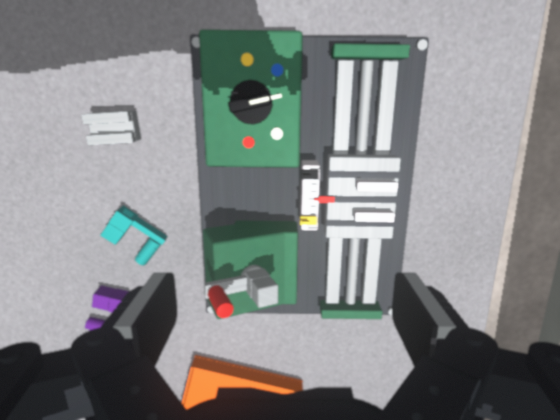

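The view at height shows the dots: yellow (247,59), blue (277,70), white (277,133) and red (248,142). The selector centre is about (251,103) with its pointer towards (281,96), and the crank hub is at (262,287). The four dots give the selector axis at about (579,181), unit yaw at about -0.01, and the yellow dot at +95°. I'll turn the selector now.

```bash
cat >> h.py <<'E'
def down(a): # tool pointing down, closing line at world angle a
    return R.from_matrix(np.array([[-np.sin(a),np.cos(a),0],[np.cos(a),np.sin(a),0],[0,0,-1]])).as_rotvec()
def st(tag=""):
    o=observe(); print(tag,"t",round(o["t"],2),"tcp",np.round(o["ee_pos"],1),"F",np.round(o["wrist_force"],1),"M",np.round(o["moment"],2),"g",round(float(o["grip_width"]),1),"ff",np.round(o["finger_force"],1)); return o
E
python3 - <<'E'
from h import *
ax=np.array([579,181.3]); a=0.205-np.pi/2
move_gripper(50,40)
move_to([*ax,150],down(a)); pause(.3); st("above")
move_l([*ax,88],down(a)); pause(.2); st("down")
move_gripper(0,40); st("grip")
b=1.648-np.pi/2
for f in (.5,1): move_l([*ax,88],down(a+(b-a)*f),v=40); st(f)
pause(.2); o=st("turned"); print(R.from_rotvec(o["tcp_rot"]).as_matrix()[:,1], b, o["joint_pos"])
move_gripper(50); move_l([*ax,150]); 
move_to([590,100,250],down(0)); pause(.3); w=snap("wrist"); cv2.imwrite("pics/w2.png",w["image"]); import pickle; pickle.dump(w,open("w2.pkl","wb")); st()
for n,lo,hi,z in [("yel",(22,150,120),(34,255,255),62),("red",(0,170,100),(6,255,255),62),("blue",(100,150,80),(125,255,255),62)]:
    for b in blobs(w["image"],lo,hi,30)[0]: print(n,b[0],b[1],onz(w,b[0],z).round(1))
E
```

```text
above t 2.92 tcp [579.5 181.2 150.6] F [ 0.4  0.3 -0.3] M [ 0.01 -0.02 -0.01] g 50.2 ff 0.0
down t 3.69 tcp [579.8 181.5  89.2] F [ 0.3  0.  -1. ] M [ 0.   -0.    0.05] g 49.9 ff 0.0
grip t 4.11 tcp [578.9 183.2  88.7] F [-2.2  4.2  5.4] M [ 0.78  0.39 -0.04] g 13.4 ff 41.0
0.5 t 4.98 tcp [579.  183.2  88.7] F [-2.2  3.7  5.3] M [0.91 0.38 0.07] g 13.2 ff 41.1
1 t 5.86 tcp [579.  183.3  88.7] F [-3.   3.5  5.9] M [0.93 0.47 0.05] g 13.2 ff 41.1
turned t 6.06 tcp [579.  183.3  88.7] F [-1.9  4.4  6.4] M [0.85 0.41 0.02] g 13.0 ff 41.1
[0.99695858 0.07792586 0.00106921] 0.07720367320510335 [-0.27066368  0.77423604 -0.13107048  1.76607095  0.15682166  0.60967675
 -0.41538931]
 t 8.0 tcp [589.5 100.8 249. ] F [0.4 0.8 0.3] M [ 0.05 -0.03 -0.03] g 50.0 ff 0.0
yel (np.float64(264.4), np.float64(18.6)) 192 [573.4 228.5  62. ]
yel (np.float64(345.1), np.float64(256.8)) 57 [645.1  30.5  62. ]
red (np.float64(220.6), np.float64(374.9)) 519 [ 524.2 -101.9   62. ]
blue (np.float64(311.8), np.float64(34.5)) 301 [609.8 217.5  62. ]
```

View pics/w2.png

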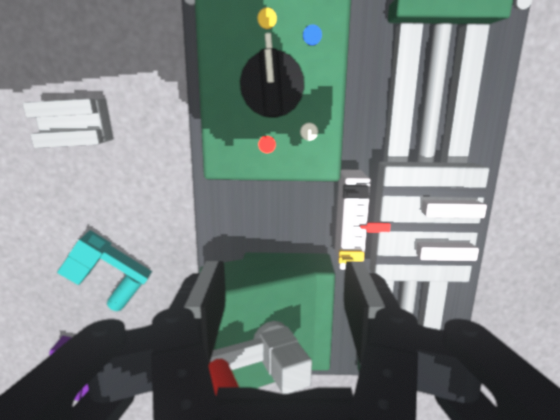

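The selector's white stripe runs from (270,82) to (268,32) and aims at the yellow dot (267,18), so it is set. Next I'll triangulate the red grip and check reach for the tilted circle.

```bash
cat >> h.py <<'E'
import pickle
yaw=-0.010; s25,c25=np.sin(np.radians(25)),np.cos(np.radians(25))
UX=np.array([np.cos(yaw),np.sin(yaw),0]); UY=np.array([-np.sin(yaw),np.cos(yaw),0]); Z=np.array([0,0,1.])
AX=s25*UX+c25*Z; EX=c25*UX-s25*Z   # shaft axis, in-plane x
def tilt(b): # tool along -AX, closing line at angle b from EX (ccw about AX)
    y=np.cos(b)*EX+np.sin(b)*UY; z=-AX
    return R.from_matrix(np.stack([np.cross(y,z),y,z],1)).as_rotvec()
def crank_pt(seat,th,r,h): # th: arm angle from -EX
    return seat+h*AX-r*(np.cos(th)*EX+np.sin(th)*UY)
E
python3 - <<'E'
from h import *
w1=pickle.load(open("w1.pkl","rb"))
import cv2
img=cv2.imread("pics/w0.png"); b=[x for x in blobs(img,(0,150,70),(6,255,255),100)[0]]
b1=[x for x in blobs(w1["image"],(0,150,70),(6,255,255),60)[0]]; print(b,b1)
w0=dict(w1); w0["c2w"]=np.linalg.inv(w1["c2w"])*0+np.array([[1,.001,-.001,649.496],[.001,-.956,-.294,72.811],[-.001,.294,-.956,373.195],[0,0,0,1]])
k,e=tri(w0,max(b,key=lambda x:x[1])[0],w1,max(b1,key=lambda x:x[1])[0]); print(k,e)
seat=k-crank_pt(np.zeros(3),0,55,36); print("seat",seat, "unit xy", (seat-np.array([577.8,62.5,0]))@UX,(seat-np.array([577.8,62.5,0]))@UY)
for bb in np.radians([0,45,90,135,180,225,270,315]):
    q=[inverse_kinematics(crank_pt(seat,t,55,44),tilt(bb)) for t in np.linspace(0,2*np.pi,9)]
    print(round(np.degrees(bb)),[None if x is None else tuple(np.round(np.array(x)[[4,5,6]],2)) for x in q[::2]],sum(x is None for x in q), inverse_kinematics(seat+150*AX,tilt(bb)) is not None)
E
```

```text
[((np.float64(184.5), np.float64(9.7)), 300, (np.int32(176), np.int32(0), np.int32(18), np.int32(21))), ((np.float64(312.2), np.float64(110.3)), 242, (np.int32(295), np.int32(106), np.int32(31), np.int32(10))), ((np.float64(127.3), np.float64(268.9)), 1238, (np.int32(113), np.int32(244), np.int32(33), np.int32(50)))] [((np.float64(248.1), np.float64(141.9)), 94, (np.int32(243), np.int32(137), np.int32(11), np.int32(11))), ((np.float64(325.1), np.float64(198.7)), 67, (np.int32(319), np.int32(196), np.int32(14), np.int32(7))), ((np.float64(220.0), np.float64(303.0)), 411, (np.int32(209), np.int32(287), np.int32(24), np.int32(30)))]
[545.37800525 -38.42974674 151.17332263] 0.6607008827524674
seat [580.0089445  -38.77606767  95.30223791] unit xy 3.2215778504135817 -101.24891483420828
0 [(np.float64(0.09), np.float64(1.27), np.float64(-0.08)), (np.float64(0.11), np.float64(1.34), np.float64(0.0)), (np.float64(0.09), np.float64(1.41), np.float64(-0.06)), (np.float64(0.07), np.float64(1.33), np.float64(-0.14)), (np.float64(0.09), np.float64(1.27), np.float64(-0.08))] 0 True
45 [(np.float64(
[... 1345 characters left out ...]
.float64(1.37), np.float64(-2.11)), (np.float64(-0.33), np.float64(1.3), np.float64(-2.03))] 0 True
270 [(np.float64(-0.19), np.float64(1.27), np.float64(-1.38)), (np.float64(-0.18), np.float64(1.34), np.float64(-1.32)), (np.float64(-0.22), np.float64(1.41), np.float64(-1.4)), (np.float64(-0.23), np.float64(1.34), np.float64(-1.45)), (np.float64(-0.19), np.float64(1.27), np.float64(-1.38))] 0 True
315 [(np.float64(-0.05), np.float64(1.26), np.float64(-0.73)), (np.float64(-0.04), np.float64(1.33), np.float64(-0.66)), (np.float64(-0.06), np.float64(1.4), np.float64(-0.73)), (np.float64(-0.08), np.float64(1.32), np.float64(-0.8)), (np.float64(-0.05), np.float64(1.26), np.float64(-0.73))] 0 True
```

```bash
python3 - <<'E'
from h import *
seat=np.array([578.5,-38,95.])
move_gripper(40)
move_to(seat+190*AX+UY*30,tilt(0)); pause(.4); w=snap("wrist"); cv2.imwrite("pics/w3.png",w["image"]); pickle.dump(w,open("w3.pkl","wb")); st()
print(proj(w,seat+48*AX),proj(w,crank_pt(seat,0,55,57)),w["c2w"][:3,3])
for x in blobs(w["image"],(0,150,50),(8,255,255),60)[0]: print("red",x)
for x in blobs(w["image"],(20,130,90),(35,255,255),20)[0]: print("yel",x)
E
```

```text
t 9.47 tcp [659.   -8.4 267.7] F [0.6 0.2 0.4] M [ 0.01 -0.51 -0.02] g 39.9 ff 0.0
[284.58152122 233.20939512] [211.39943358 237.45677306] [712.3407303   64.14447291 381.75196462]
red ((np.float64(294.9), np.float64(9.5)), 228, (np.int32(287), np.int32(0), np.int32(16), np.int32(19)))
red ((np.float64(408.1), np.float64(99.6)), 259, (np.int32(389), np.int32(95), np.int32(34), np.int32(10)))
red ((np.float64(215.8), np.float64(233.4)), 500, (np.int32(204), np.int32(211), np.int32(24), np.int32(37)))
yel ((np.float64(376.0), np.float64(134.7)), 348, (np.int32(363), np.int32(128), np.int32(28), np.int32(15)))
```

View pics/w3.png

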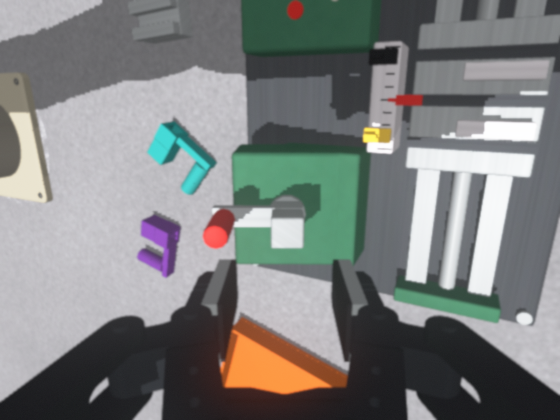

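Hub top centre is at (287,233) and the grip's top at (215,237), against predictions of (285,233) and (211,237), so the seat moves about 2.5 mm along the slope. The yellow clip (376,135) lies on the -y side, so I'll wind clockwise. I'll take the grip and make a first quarter turn, logging the positions.

```bash
cat >> h.py <<'E'
B=np.radians(270)
def circ(seat,th0,th1,h,r=55,v=110,step=30,log=True):
    n=max(1,int(np.ceil(abs(th1-th0)/np.radians(step)))); P=[]
    for t in np.linspace(th0,th1,n+1)[1:]:
        move_l(crank_pt(seat,t,r,h),tilt(B),v=v); o=observe(); d=np.array(o["ee_pos"])-seat
        P.append((d@EX,d@UY,d@AX,t,np.linalg.norm(o["wrist_force"])))
    return np.array(P)
def fit(P):
    A=np.c_[2*P[:,:2],np.ones(len(P))]; s=np.linalg.lstsq(A,(P[:,:2]**2).sum(1),rcond=None)[0]
    return s[:2],np.sqrt(s[2]+s[0]**2+s[1]**2)
E
python3 - <<'E'
from h import *
seat=np.array([580.5,-38.3,94.3]); np.save("seat.npy",seat); h=42
move_gripper(36,30)
move_to(crank_pt(seat,0,55,h+70),tilt(B)); pause(.2); st()
move_l(crank_pt(seat,0,55,h),v=120); pause(.2); o=st(); 
move_gripper(0,30); pause(.2); o=st("grip"); d=o["ee_pos"]-seat; print("local",d@EX,d@UY,d@AX)
P=circ(seat,0,-np.pi/2,h); print(P.round(2)); st()
E
```

```text
t 11.08 tcp [578.3 -38.2 219. ] F [-0.3  0.2  0.1] M [ 0.02 -0.49  0.05] g 36.0 ff 0.0
 t 12.02 tcp [549.1 -38.  156.2] F [-0.5 -0.  -0.6] M [ 0.02 -0.45 -0.01] g 36.2 ff 0.0
grip t 12.5 tcp [548.7 -38.  155.9] F [1.5 0.3 3.7] M [ 0.03 -0.38 -0.02] g 18.8 ff 29.5
local -54.88759954185415 -0.024445397077532814 42.35888640913995
[[-47.66  28.8   42.27  -0.52   5.77]
 [-27.21  49.18  42.43  -1.05   6.28]
 [  1.08  56.41  42.52  -1.57   6.31]]
 t 13.72 tcp [600.   17.9 132.4] F [2.9 3.9 4. ] M [ 0.7  -0.65 -0.38] g 19.0 ff 29.9
```

```bash
python3 - <<'E'
from h import *
seat=np.load("seat.npy"); h=41.5
P=circ(seat,-np.pi/2,-2*np.pi,h,v=130); c,r=fit(P); print("fit",c,r,P[:,2:].min(0),P[:,2:].max(0))
seat=seat+c[0]*EX+c[1]*UY; np.save("seat.npy",seat); print(seat)
P=circ(seat,-2*np.pi,-4*np.pi,h,v=130); print(fit(P),P[:,2].round(1),P[:,4].round(1)); st()
w=snap("scene"); cv2.imwrite("pics/s1.png",cv2.resize(w["image"][190:300,230:380],None,fx=5,fy=5,interpolation=cv2.INTER_CUBIC)); pickle.dump(w,open("s1.pkl","wb"))
E
```

```text
fit [0.12233525 1.13054531] 55.28224381142459 [41.69576263 -6.28318531  5.13520671] [42.50253982 -2.0943951   8.36325679]
[580.62217311 -37.17061994  94.24829889]
(array([0.24879619, 0.04968817]), np.float64(55.36361651920862)) [41.8 41.9 42.1 42.1 42.  41.9 41.4 41.4 41.7 41.8 41.8 41.9] [11.4 11.4 11.1  9.9  8.4  8.6  6.8  8.3  8.1  8.8  8.6 10.5]
 t 21.43 tcp [548.5 -38.  155.4] F [ 0.5 -0.2 10.5] M [ 0.16 -0.09 -0.05] g 18.7 ff 30.6
```

View pics/s1.png

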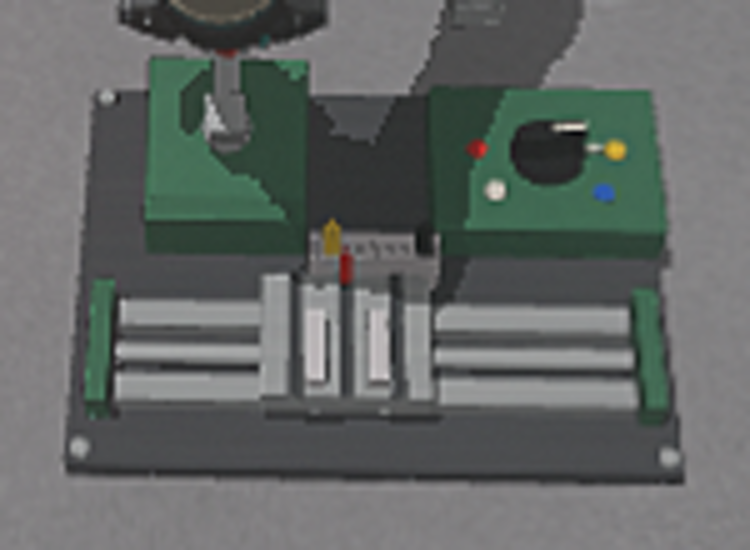

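The scene crop shows the red pointer (346,265) about 2.6 raw px, or 8 mm, short of the yellow clip's fin (332,230). I'll release and look straight down on the scale to measure it.

```bash
python3 - <<'E'
from h import *
seat=np.load("seat.npy")
move_gripper(36); move_l(crank_pt(seat,0,55,42+75),v=200)
move_to([655,-40,195],down(0)); pause(.4); w=snap("wrist"); pickle.dump(w,open("w4.pkl","wb")); st(); print(w["c2w"][:3,3])
r0=proj(w,[650,35,66]); print(r0)
x,y=int(r0[0])-75,int(r0[1])-55; x=max(x,0); y=max(y,0); print(x,y)
cv2.imwrite("pics/w4.png",cv2.resize(w["image"][y:y+110,x:x+150],None,fx=5,fy=5,interpolation=cv2.INTER_CUBIC))
for n,lo,hi in [("red",(0,150,60),(8,255,255)),("yel",(20,120,80),(35,255,255))]:
    for q in blobs(w["image"],lo,hi,40)[0]: print(n,q,onz(w,q[0],66).round(1))
E
```

```text
t 23.97 tcp [655.  -39.9 195. ] F [-0.9  0.7  0.7] M [ 0.   -0.07  0.02] g 35.8 ff 0.0
[654.77616768  32.90461864 320.5099661 ]
[276.78364128  90.32194528]
201 35
red ((np.float64(309.1), np.float64(81.9)), 408, (np.int32(288), np.int32(75), np.int32(39), np.int32(15))) [671.1  40.2  66. ]
red ((np.float64(63.8), np.float64(249.4)), 2402, (np.int32(38), np.int32(217), np.int32(50), np.int32(63))) [491.  -78.1  66. ]
yel ((np.float64(275.7), np.float64(95.6)), 588, (np.int32(260), np.int32(86), np.int32(33), np.int32(20))) [649.3  31.7  66. ]
```

View pics/w4.png

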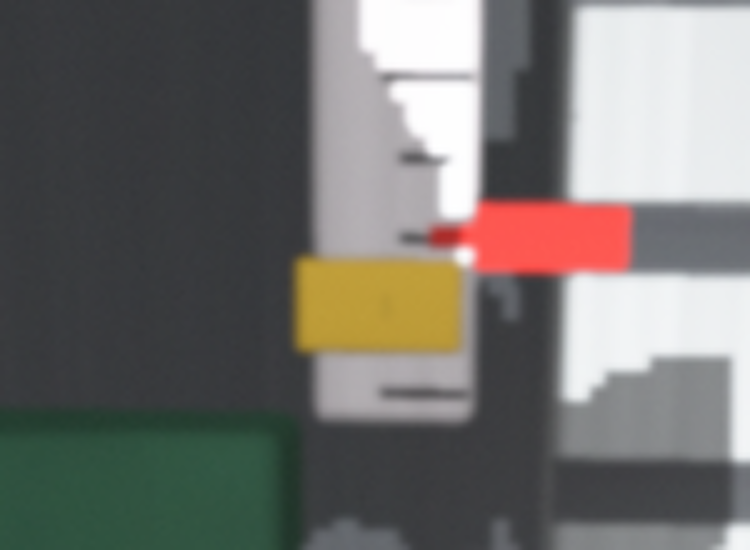

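The crop shows the pointer row at 237 and the clip from 258 to 352, so its middle is at 305. That leaves about 8.5 mm, or 0.85 turn. I'll finish winding and check numerically.

```bash
python3 - <<'E'
from h import *
seat=np.load("seat.npy"); h=42
move_to(crank_pt(seat,0,55,h+75),tilt(B)); move_l(crank_pt(seat,0,55,h),v=150); pause(.2); st()
move_gripper(0,30); pause(.1)
P=circ(seat,0,-0.85*2*np.pi,41.5,v=130); print(P[-3:].round(1)); pause(.4); st("end")
th=-0.85*2*np.pi
move_gripper(36); move_l(crank_pt(seat,th,55,h+75),v=200)
move_to([655,-40,195],down(0)); pause(.4); w=snap("wrist"); pickle.dump(w,open("w5.pkl","wb")); st()
for n,lo,hi in [("red",(0,150,60),(8,255,255)),("yel",(20,120,80),(35,255,255))]:
    for q in blobs(w["image"],lo,hi,40)[0]: print(n,q,onz(w,q[0],66).round(1))
print([proj(w,P) for P in (crank_pt(seat,th,55,57),seat+48*AX)])
x,y=90,60; cv2.imwrite("pics/w5.png",cv2.resize(w["image"][y:y+210,x:x+280],None,fx=2.8,fy=2.8,interpolation=cv2.INTER_CUBIC))
for a in np.radians([73.9,253.9]):
    ad=np.array([np.sin(a),-np.cos(a),0]); p=np.array([532,-330,38])-27*ad; print(p,[inverse_kinematics(p+Z*k,down(a)) for k in (0,150)])
print(inverse_kinematics(seat+34*AX,tilt(np.radians(324))))
E
```

```text
t 25.99 tcp [549.5 -37.  156.4] F [ 0.2 -0.3  0.1] M [-0.04 -0.46  0.01] g 36.1 ff 0.0
[[ 17.5 -52.2  42.1  -4.4   8.3]
 [ -8.3 -54.2  42.1  -4.9   7.5]
 [-32.4 -44.2  42.   -5.3   8.6]]
end t 30.62 tcp [568.9 -81.6 145.8] F [2.6 0.1 8.6] M [ 0.41 -0.3  -0.14] g 19.1 ff 30.5
 t 33.08 tcp [655.  -40.  194.9] F [ 0.2  0.7 -0. ] M [-0.06  0.   -0.02] g 35.9 ff 0.0
red ((np.float64(309.6), np.float64(95.4)), 371, (np.int32(294), np.int32(89), np.int32(32), np.int32(14))) [671.6  31.8  66. ]
red ((np.float64(124.6), np.float64(300.0)), 1138, (np.int32(109), np.int32(280), np.int32(36), np.int32(44))) [ 530.8 -120.9   66. ]
yel ((np.float64(275.8), np.float64(95.5)), 595, (np.int32(260), np.int32(86), np.int32(33), np.int32(20))) [649.4  31.7  66. ]
[array([126.04033095, 330.0990178 ]), array([181.820842  , 232.76051534])]
[ 506.05896284 -322.51250436   38.        ] [array([ 0.75995771,  0.87498088, -0.38981645,  1.79501159,  0.55818246,
        0.58320367,  1.31178179]), array([ 0.82471322,  0.66816901, -0.49232275,  1.71446151,  0.3968853 ,
        0.8596149 ,  1.44896473])]
[ 557.94103716 -337.48749564   38.        ] [array([ 0.34617231,  0.91400638,  0.26765673,  1.65319535, -0.36651472,
        0.62421857, -1.03777104]), array([ 0.29261693,  0.722686  ,  0.36173584,  1.57797716, -0.30420168,
        0.89698589, -1.08920429])]
[-0.02964506  0.92340685  0.08720613  1.3567201  -0.05966389  1.30082106
 -0.57116356]
```

View pics/w5.png

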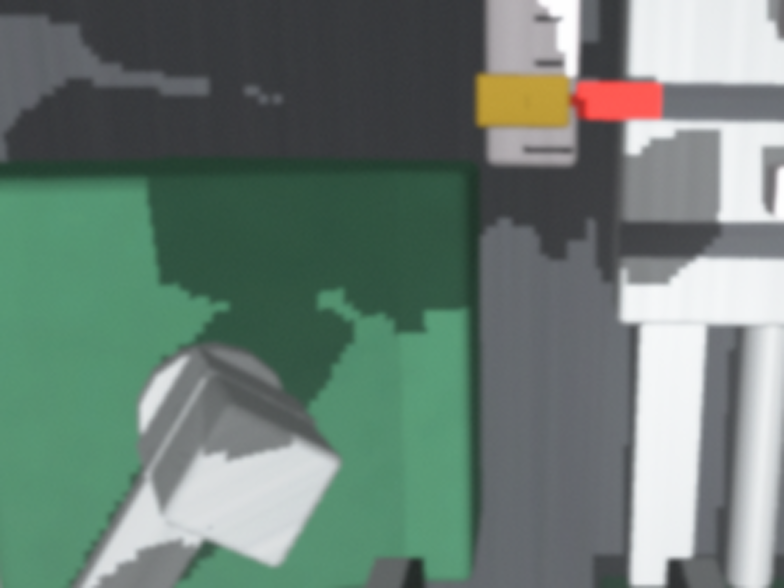

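The pointer row (95.4) matches the clip row (95.5), and the hub sits at the predicted place with its top centre at about (250,482) in the crop. Next is gripping the hub, pulling the crank off and carrying it over the tray.

```bash
python3 - <<'E'
from h import *
seat=np.load("seat.npy"); b=np.radians(324)
move_gripper(52)
move_to(seat+110*AX,tilt(b)); move_l(seat+34*AX,v=150); pause(.2); st("at hub")
move_gripper(0,90); pause(.2); st("grip")
move_l(seat+42*AX,v=40); st(); move_l(seat+75*AX,v=80); st("off")
move_l(seat+130*AX,v=150); st()
a=np.radians(253.9); ad=np.array([np.sin(a),-np.cos(a),0]); p=np.array([532,-330,38])-27*ad; np.save("place.npy",p)
move_l([570,-180,240],down(a),v=180); move_l(p+Z*110,down(a),v=180); pause(.4); st("over tray")
w=snap("wrist"); cv2.imwrite("pics/w6.png",w["image"]); pickle.dump(w,open("w6.pkl","wb"))
E
```

```text
at hub t 34.85 tcp [596.  -37.4 126. ] F [-0.2 -0.2 -0.5] M [-0.01 -0.45 -0.04] g 52.0 ff 0.0
grip t 35.41 tcp [595.3 -37.1 125.7] F [0.6 1.2 5.2] M [ 0.2   0.03 -0.07] g 24.3 ff 88.4
 t 35.76 tcp [598.3 -37.1 132.1] F [-0.6  0.8 -2. ] M [ 0.18 -0.42 -0.1 ] g 24.9 ff 88.0
off t 36.33 tcp [612.2 -37.6 162. ] F [ 0.   0.3 -3. ] M [ 0.05 -0.71  0.  ] g 24.8 ff 88.1
 t 36.84 tcp [634.8 -37.7 211.2] F [ 0.4 -0.5 -4.3] M [ 0.07 -0.77  0.  ] g 24.6 ff 88.0
over tray t 39.84 tcp [ 558.1 -337.2  148.2] F [ 0.5  1.1 -3.2] M [-0.04 -0.06 -0.02] g 24.9 ff 88.0
```

View pics/w6.png

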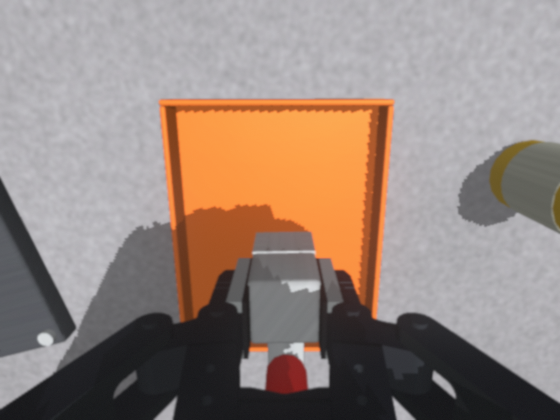

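The crank is held level with the hub at (285,290), the arm is towards the camera's bottom, and the tray is aligned below. The rim's far corners are (162,102) and (392,101), and the near wall is at row 348. I'll check the tray centre from these and lower.

```bash
python3 - <<'E'
from h import *
w=pickle.load(open("w6.pkl","rb")); p=np.load("place.npy")
f=[onz(w,q,30) for q in ((162,102),(392,101))]; n=onz(w,(277,348),30); a=np.radians(253.9); ad=np.array([np.sin(a),-np.cos(a),0])
m=(f[0]+f[1])/2; c1=m+95*ad; print(m,c1,n,np.linalg.norm(f[0]-f[1]),(n-m)@ad)
c1=np.array([*c1[:2],38]) ; q=c1-27*ad; print("place",q,p)
if np.linalg.norm(q-p)<25:
    p=q
    move_l(p+Z*50,v=150); move_l(p+Z*8,v=80)
    for k in range(12):
        z=p[2]+7-k; move_l([p[0],p[1],z],v=40); o=observe()
        if o["wrist_force"][2]>1.5: break
    st("touch")
E
```

```text
[ 626.75606605 -354.45861361   30.        ] [ 535.48204641 -328.11372155   30.        ] [ 449.39484294 -302.46625116   30.        ] 145.67044842025385 184.82320989673025
place [ 561.42308357 -335.60121719   38.        ] [ 557.94103716 -337.48749564   38.        ]
touch t 42.62 tcp [ 561.7 -335.8   41.1] F [-0.6  1.4  6.3] M [ 0.25  0.42 -0.02] g 24.6 ff 89.2
```

```bash
python3 - <<'E'
from h import *
p=observe()["ee_pos"]
move_l([p[0],p[1],p[2]-1],v=30); pause(.2); st()
move_gripper(48); pause(.3); st("open"); move_l([p[0],p[1],190],v=150)
a=np.radians(253.9); ad=np.array([np.sin(a),-np.cos(a),0])
move_to(np.array([p[0],p[1],250])+80*ad,down(a)); pause(.4); st()
w=snap("wrist"); s=snap("scene"); cv2.imwrite("pics/fin.png",np.hstack([w["image"][:, :400],cv2.resize(s["image"][150:300,150:290],None,fx=2.8,fy=2.8)]))
E
```

```text
t 43.07 tcp [ 561.7 -335.8   41.1] F [-2.   1.2  6.6] M [0.33 0.51 0.04] g 24.6 ff 89.2
open t 43.72 tcp [ 561.7 -335.7   40.1] F [-0.3  0.2 -0.1] M [-0.01 -0.03  0.01] g 48.4 ff 0.0
 t 45.75 tcp [ 485.  -313.5  249.3] F [ 0.3  0.3 -0.5] M [ 0.03 -0.03 -0.01] g 48.2 ff 0.0
```

View pics/fin.png

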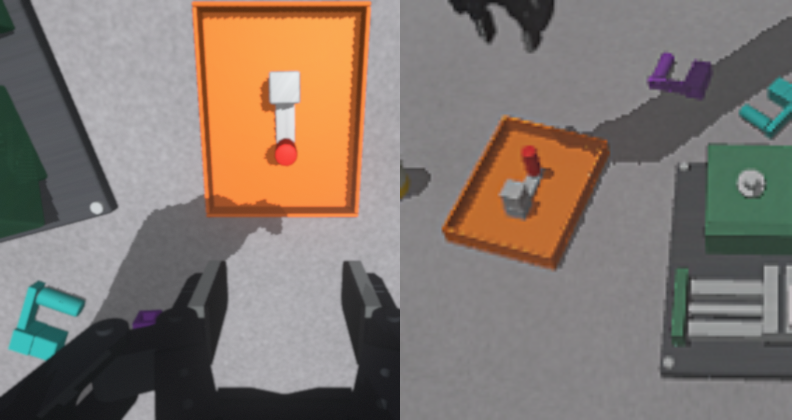

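The crank lies flat in the tray, hub at (284,88) and red grip up at (286,153). The robot is clear, so I'm handing in.

```bash
python3 -c "
from bench import *
print(job_done())"
```

```text
the job is handed in; nothing more can be done
None
```

I handed the job in at about 46 s: the selector is on the yellow dot, the pointer is at the yellow clip, and the crank lies flat in the tray with its grip up; the hand-in gave no verdict, and I did not re-measure the selector and pointer after pulling the crank off.

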